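Load a grid tray into the inspection fixture and start its hold-down screw

ROBOT

A 6-joint arm with a two-finger parallel gripper is mounted at the origin on the work surface. World frame = base frame: x ahead of the robot, y to its left, z up, the work surface at z = 0. Lengths are in m, angles in rad, forces in N, time in s.
With the tool pointing down it reaches from about 0.275 to 0.825 m from the base axis. Payload 4.9 kg.
Tool frame: the origin (TCP) lies midway between the tips of the shut fingers; the grasp point (between the pads) lies 19 mm behind it (grip_point_offset is the distance from the TCP to the grasp point, in m); z points along the fingers, y is the line along which they close (so a half turn about z gives the same grasp; the last joint's range is limited). The gripper opens to 85 mm and grips with 20 to 120 N. Pads are 22 mm wide; open, the fingers measure 114 mm over their backs; the gripper's body (76 mm by 85 mm) begins 54 mm behind the grasp point. The pads swing forward as they close: fully open they stand 13 mm farther back than shut.
Start: joints at [1.127, 0.326, -0.193, 1.052, 0, 1.437], TCP at [0.168, 0.524, 0.231] pointing down, gripper open.
Joint ranges: [-2.65, 2.65], [-0.97, 1.79], [-1.3, 1.35], [-1.93, 2.1], [-1.47, 1.37], [-3.14, 3.14]. Speed limits (rad/s): [2.57, 2.57, 3.14, 3.14, 3.14, 3.14].

INTERFACE

Orientations are given as a rotation vector (axis times angle).
In Python, from cell import * gives the robot as it stands. Calls block until the motion is done:
- movep(position, orientation): joint-space move of the TCP to a pose.
- move_l(position, velocity=0.15, rot=None, until_force=None): straight line of the TCP; rot=None keeps the orientation; velocity is the mean speed in m/s. With until_force (N) it stops when the force on the tool has changed by that much, and returns True; else False.
- set_joints(angles): joint-space move.
- let_go() and grab(newtons=None): open the fingers fully, or close them until they stop; newtons is the grip in N (None keeps the last).
- sleep(seconds).
- ik(position, orientation): joint angles nearest the present ones, or None.
- get_state(): the state.
- grab_frame(name): name is "scene" or "top"; returns a dict with "img" (480x640x3 uint8, red, green, blue), "fx", "fy", "cx", "cy" (pixels), "cam_to_world" (4x4, takes a point from camera to world coordinates). Camera axes: x right, y down, z forward; pixel columns grow to the right and rows downward; lengths in m; the calibration is good to about 2 mm. A picture is of the moment at which its call begins. There is no depth.
A pose or a line that the arm cannot do raises MotionError and nothing moves.
- sign_off(): hands the job in; it is judged then, once.
Trained networks look in the newest picture that a camera, given by its name, has taken for a name from the list of things; names that differ only in an ending like _2 or _b are one class to them, and where a whole thing is asked for, a point or a joint stands for the part that bears it (a point fixed in the world has none). Each returns a list of dicts, best first, with "score" (0 to 1); they miss things now and then, are a little off and sometimes report something else, mostly with a low value. They report only what shows in the picture. A call takes as long as a camera call. They do not tell look-alikes from the thing itself.
- spot_in(camera, name): "centre" ([column, row] in pixels, amid what is visible of it).
- silhouettes(camera, name): "mask" (480x640 bool, what is visible of it) and "centre" ([column, row] in pixels, amid what is visible of it).
- tip_of(camera, name): "centre" ([column, row] in pixels: a listed point, or the origin of a listed thing).
The state is a dict: "clock": time; "q": joint angles; "joint_velocities": joint speeds; "tau": joint torques, N m; "position": TCP position; "eef_rot": TCP orientation; "contact_force": force on the tool from outside, world axes, zero at the start; "wrist_torque": the same for the moment, N m; "finger_gap": opening from 0.0 (shut) to 1.0 (fully open); "grasp_force": force on a finger pad.
Only numpy, scipy, OpenCV 4.12 (cv2) and the standard library are available. Lean on these libraries where they do the work, as an engineer would, in place of code of your own. Each camera call takes 0.05 s, during which the arm holds its last target. There are 200 camera calls.

TASK

Set the longer of the two black grid trays down flat in the fixture's nest, fully home between the low rails (place it, do not drop it). Then push the fixture's sprung screw-knob down so that its thread catches, never forcing it round while it is still up, and turn it clockwise (seen from above) until it stops, so that its steel clamp finger stays down over the tray's edge when you let go. Leave the shorter tray, the stack, the bottle and the box where they are.

Things in the scene. Friction and masses are not known exactly. Their poses are not given: they have to be found in the camera images.
- long_tray: The longer black plastic grid tray, 170 (its x) x 110 (its y) x 18 mm high, about 0.3 kg, with a bridge handle across its middle. Origin: centre of its underside. Either way round (half a turn about z) fits the nest.
- long_tray_grip (a point): Centre of the long tray's handle bar, 41 mm above the tray's underside. The bar is 12 mm thick (tray x), 70 mm long (tray y), 14 mm high, top 48 mm above the underside; below it is open down to the grid ribs, 14 mm above the underside. Axes as the tray's: close the fingers along x.
- short_tray: The shorter black grid tray, 115 x 110 x 18 mm, with the same handle: too short for the nest, leave it. Origin: centre of its underside. The two trays may lie in either place.
- fixture: Fixed aluminium plate 230 (x) x 210 (y) x 12 mm, spanning y -135 to +75 mm, with the tray nest centred on its origin and the knob on a steel boss (52 mm across, top at z 36 mm) at x 0, y -100 mm. Origin: on the bench under the nest's centre. It stands at a different place and yaw each time.
- nest (a point): Centre of the nest floor, 12 mm above the bench: the tray's origin belongs here, its long side along this x (either way round). Steel rails on all four sides leave 3 mm of play on each side of the tray; their tops flare outward by 4 mm as a lead-in from 10 to 16 mm above the floor.
- knob_grip (a point): On the screw-knob's vertical axis, 10 mm below the top of its black wing grip (60 mm long along this x, 14 mm thick along y, 34 mm high, on a disc 42 mm across; wing top 92.5 mm above the bench when the knob is up). Close the fingers along this y. It moves and turns with the knob.
- clamp_tip (a point): Underside of the tip of the steel clamp finger (16 mm wide, 8 mm thick) fixed under the knob, 62 mm out from the knob's axis along knob_grip's +x; 42.5 mm above the bench with the knob up, 12.5 mm above a seated tray's rim. At the start it points almost along the tray's edge, clear of the nest; at the end of the turn it points squarely over the tray's edge.
- plunger (a joint): How far the screw-knob is down, m: 0 sprung up (start), 0.012 pushed to the bottom. The spring takes 5 N to start and 11 N at the bottom. Under about 7.5 mm the thread does not catch and the knob will not turn more than 0.1 rad; past that it turns, drawing itself down, and stays at about 0.0105 once home.
- knob (a joint): Turn of the screw-knob, rad: near 0 at the start, growing clockwise seen from above, stop at 1.4. The last 0.2 rad are level.
- tray_stack: Bystander: a stack of plain black trays, 110 x 140 x 64 mm. Origin: centre of its underside.
- bottle: Bystander: closed white bottle, 60 mm across, 150 mm tall. Origin: centre of its underside.
- wipe_box: Bystander: closed white plastic box, 110 x 60 x 45 mm. Origin: centre of its underside.
There are look-alikes about, which are no part of the job. Leave any orange or yellow look-alike of the long_tray alone.

How it is judged:
By the outcome, as a careful person would: the job done as asked, in the order asked, and still so for the second after the job is handed in, with the robot touching nothing.
It also fails if it takes over 54 s, if anything falls off the work surface, if the arm or the gripper's body presses on something with over 40 N, if the wrist force passes 120 N, or if a joint passes its speed limit or range.

## Working session

There is one attempt and no reset: what is moved stays moved. The work goes in short steps, each a Python script; the robot and the scene stay as the last script left them, time stands still between calls to the robot, and variables do not carry over. Pictures are saved under pics/ and viewed, at most 10 in all, crops included, and the job is handed in when it is done.

```bash
mkdir -p pics; ls; cat > h.py <<'E'
from cell import *
import numpy as np, cv2
from scipy.spatial.transform import Rotation as R
def ray(f,px):
    T=np.array(f["cam_to_world"]);d=T[:3,:3]@np.array([(px[0]-f["cx"])/f["fx"],(px[1]-f["cy"])/f["fy"],1]);return T[:3,3],d
def at(f,px,z):
    o,d=ray(f,px);return o+d*(z-o[2])/d[2]
def proj(f,p):
    T=np.linalg.inv(np.array(f["cam_to_world"]));c=T[:3,:3]@np.array(p)+T[:3,3];return np.array([f["fx"]*c[0]/c[2]+f["cx"],f["fy"]*c[1]/c[2]+f["cy"]])
def tri(fa,pa,fb,pb):
    A=np.zeros((3,3));b=np.zeros(3)
    for f,p in((fa,pa),(fb,pb)):
        o,d=ray(f,p);d/=np.linalg.norm(d);M=np.eye(3)-np.outer(d,d);A+=M;b+=M@o
    return np.linalg.solve(A,b)
def down(yaw): # tool z down, tool y (closing) along world angle yaw
    y=np.array([np.cos(yaw),np.sin(yaw),0]);z=np.array([0,0,-1.]);return R.from_matrix(np.c_[np.cross(y,z),y,z]).as_rotvec()
def save(n,img): cv2.imwrite(f"pics/{n}.png",cv2.cvtColor(img,cv2.COLOR_RGB2BGR))
E
python3 - <<'E'
from h import *
F={}
for c in("scene","top"):
    F[c]=grab_frame(c);save(c+"0",F[c]["img"]);print(c,np.round(F[c]["cam_to_world"],3).tolist(),F[c]["fx"])
    for n in("long_tray","short_tray","fixture","knob","tray_stack"):
        print(c,n,[(np.round(s["centre"]),round(s["score"],2),int(s["mask"].sum()),np.round(at(F[c],s["centre"],.02)[:2],3)) for s in silhouettes(c,n)])
    for n in("long_tray","long_tray_grip","nest","knob_grip","clamp_tip","fixture","short_tray"):
        print(c,n,[(np.round(s["centre"],1),round(s["score"],2)) for s in tip_of(c,n)])
print(get_state())
E
```

```text
pics
scene [[-0.476, 0.464, -0.747, 1.39], [0.88, 0.258, -0.4, 0.548], [0.007, -0.847, -0.531, 0.699], [0.0, 0.0, 0.0, 1.0]] 464.2888595047114
scene long_tray [(array([417., 238.]), 0.93, 1684, array([0.332, 0.27 ])), (array([338., 224.]), 0.89, 1367, array([0.37 , 0.049])), (array([315., 266.]), 0.72, 2227, array([0.576, 0.088]))]
scene short_tray [(array([392., 275.]), 0.57, 1688, array([0.521, 0.27 ]))]
scene fixture [(array([201., 229.]), 0.79, 3583, array([ 0.58 , -0.276]))]
scene knob [(array([189., 200.]), 0.69, 386, array([ 0.467, -0.421]))]
scene tray_stack [(array([293., 323.]), 0.69, 4352, array([0.777, 0.148]))]
scene long_tray [(array([316. , 266.5]), 0.86), (array([419.1, 243.3]), 0.63), (array([336.7, 226.9]), 0.59)]
scene long_tray_grip [(array([318.3, 259.2]), 0.89), (array([420.2, 227.1]), 0.81), (array([340.7, 211.2]), 0.78)]
scene nest [(array([210.1, 228.4]), 0.86), (array([211.4, 235.2]), 0.28)]
scene knob_grip [(array([188.5, 195.2]), 0.82)]
scene clamp_tip [(array([211.5, 202.5]), 0.82), (array([211.1, 228.7]), 0.46)]
scene fixture [(array([213.6, 233.4]), 0.6
[... 1339 characters left out ...]
.8]), 0.87)]
{'clock': 1.3, 'q': array([ 1.12679122e+00,  3.26250175e-01, -1.92598423e-01,  1.05199247e+00,
       -2.86444036e-05,  1.43659138e+00]), 'joint_velocities': array([ 0.00118907,  0.00176799, -0.00046995, -0.00082199,  0.00041382,
        0.00067599]), 'tau': array([ 1.63840341e-03, -4.43334675e+01,  2.62755525e+01,  1.32334917e-03,
        2.43073657e-05,  1.91498401e-06]), 'position': array([0.16768462, 0.52383169, 0.23125409]), 'eef_rot': array([ 4.84686979e-01,  3.10396369e+00, -8.01930205e-05]), 'contact_force': array([-0.15416851, -0.24673623,  0.11343856]), 'wrist_torque': array([-0.00426281, -0.06491038,  0.04770987]), 'grasp_force': 0.0, 'finger_gap': 1.0015893385089305}
```

View pics/top0.png

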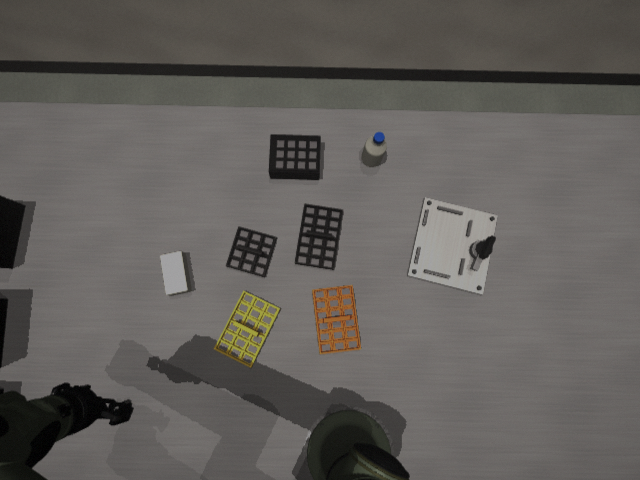

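View pics/scene0.png

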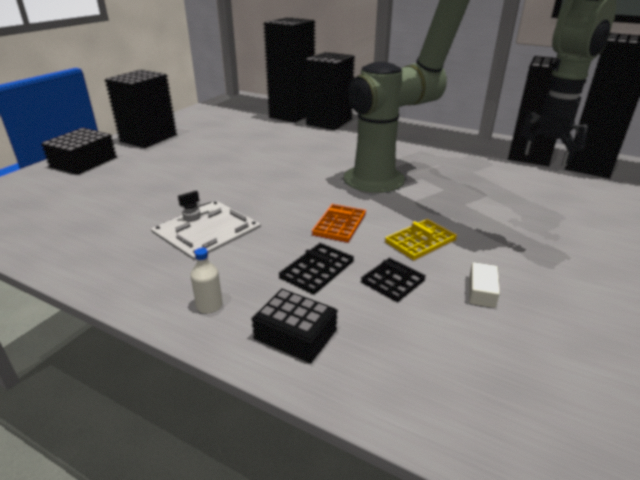

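Candidates for the long tray, in top-picture pixels: black 3x5 grid at (320,237), short black at (252,251), yellow at (247,328), orange at (337,319) and the stack at (296,155). By the description it is the black one at (320,237). The fixture is at (453,246), with its knob at (485,248). Next I check this in a close rectified crop and fit outlines.

```bash
cat >> h.py <<'E'
def rect(f,z,x0,x1,y0,y1,s=2000): # image: col = (y1-y)*s, row=(x1-x)*s
    W=np.float32([[x1,y1],[x1,y0],[x0,y0],[x0,y1]]);P=np.float32([proj(f,[*w,z]) for w in W])
    D=np.float32([[(y1-w[1])*s,(x1-w[0])*s] for w in W]);return cv2.warpPerspective(f["img"],cv2.getPerspectiveTransform(P,D),(int((y1-y0)*s),int((x1-x0)*s)),flags=cv2.INTER_CUBIC)
def fit(im,mask,x1,y1,s=2000):
    k=np.ones((25,25),np.uint8);m=cv2.morphologyEx(mask.astype(np.uint8),cv2.MORPH_CLOSE,k);m=cv2.morphologyEx(m,cv2.MORPH_OPEN,k)
    c=max(cv2.findContours(m,cv2.RETR_EXTERNAL,cv2.CHAIN_APPROX_NONE)[0],key=cv2.contourArea)
    r=cv2.minAreaRect(c);b=cv2.boxPoints(r);cv2.polylines(im,[b.astype(int)],True,(255,0,0),1)
    w=np.c_[x1-b[:,1]/s,y1-b[:,0]/s];e=[w[1]-w[0],w[2]-w[1]];e.sort(key=np.linalg.norm)
    return w.mean(0),np.arctan2(e[1][1],e[1][0]),np.linalg.norm(e[1]),np.linalg.norm(e[0])
E
python3 - <<'E'
from h import *
f=grab_frame("top")
b=(.45,.72,-.02,.2);im=rect(f,.018,*b);g=im.max(2)
print("tray",fit(im,g<75,b[1],b[3]))
im2=rect(f,.012,.38,.72,-.45,-.13);g=im2.min(2)
print("fix",fit(im2,g>150,.72,-.13), np.percentile(g,[5,25,50,75,95]))
for p in ((486.5,250.2),):print("knob",at(f,p,.0825))
print("clamp",at(f,(476.2,268.9),.0425),"nest",at(f,(441.5,243.2),.012),"grip",at(f,(323,229.6),.041))
s=grab_frame("scene");print("3d grip",tri(f,(323,229.6),s,(318.3,259.2)),"knob",tri(f,(486.5,250.2),s,(188.5,195.2)),"clamp",tri(f,(476.2,268.9),s,(211.5,202.5)),"nest",tri(f,(441.5,243.2),s,(210.1,228.4)))
h=600;a=cv2.resize(im,(int(im.shape[1]*.8),int(im.shape[0]*.8)));c=cv2.resize(im2,(440,int(440*im2.shape[0]/im2.shape[1])))
o=np.zeros((max(a.shape[0],c.shape[0]),a.shape[1]+c.shape[1],3),np.uint8);o[:a.shape[0],:a.shape[1]]=a;o[:c.shape[0],a.shape[1]:]=c;save("crop",o);print(o.shape)
E
```

```text
tray (array([0.5608749 , 0.08634765], dtype=float32), np.float32(-0.13780718), np.float32(0.17328668), np.float32(0.11264087))
fix (array([ 0.5461849 , -0.28423178], dtype=float32), np.float32(-0.22858667), np.float32(0.2251303), np.float32(0.20590304)) [ 82. 109. 113. 152. 158.]
knob [ 0.52081666 -0.34799295  0.0825    ]
clamp [ 0.4763688  -0.33398836  0.0425    ] nest [ 0.54942844 -0.2530033   0.012     ] grip [0.57455315 0.07603622 0.041     ]
3d grip [0.57138424 0.08442628 0.03660208] knob [ 0.52394466 -0.35337353  0.07948343] clamp [ 0.47359209 -0.32931529  0.04177744] nest [ 0.55288537 -0.25852658  0.01100751]
(466, 792, 3)
```

View pics/crop.png

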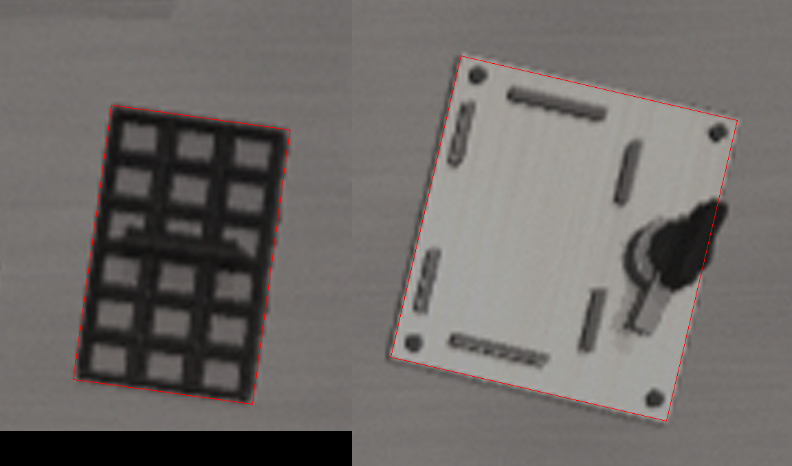

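Tray confirmed (6x3 grid, fitted 173x113 mm at (0.562,0.086), yaw -0.138). Fixture plate and rails agree: nest (0.553,-0.255), yaw -0.23, knob (0.530,-0.352), clamp pointing at about 2.75 rad. Now pick up the tray.

```bash
cat >> h.py <<'E'
FY=-.230; NEST=np.array([.553,-.255]); KN=NEST-.1*np.array([-np.sin(FY),np.cos(FY)])
TR=np.array([.562,.0863]); TY=-.138
E
python3 - <<'E'
from h import *
for k in(0,np.pi):
  print(k,[None if q is None else np.round(q,2) for q in (ik([*TR,.022],down(TY+k)),ik([*NEST,.034],down(FY+k)),ik([*KN,.0635],down(1.18+k)),ik([*KN,.05],down(-.23+k)))])
k=min((0,np.pi),key=lambda k:(lambda q:9 if q is None else abs(q[5]))(ik([*NEST,.034],down(FY+k))))
print("k",k,get_state()["clock"])
movep([*TR,.10],down(TY+k)); move_l([*TR,.022],.1,until_force=8)
s=get_state();print(s["clock"],s["position"],s["contact_force"])
grab(60);s=get_state();print(s["finger_gap"],s["grasp_force"],s["contact_force"])
move_l([*TR,.09],.1)
s=get_state();print(s["clock"],s["finger_gap"],s["contact_force"],s["wrist_torque"],s["eef_rot"])
f=grab_frame("top");save("lift",f["img"][130:330,200:480].repeat(2,0).repeat(2,1))
E
```

```text
0 [array([ 0.02,  0.58, -0.39,  0.6 ,  0.  ,  1.73]), array([-0.55,  0.62, -0.27,  0.68,  0.  ,  1.25]), array([-0.7 ,  0.63, -0.16,  0.78,  0.  , -0.31]), array([-0.7 ,  0.64, -0.17,  0.75,  0.  ,  1.1 ])]
3.141592653589793 [array([ 0.02,  0.58, -0.39,  0.6 ,  0.  , -1.41]), array([-0.55,  0.62, -0.27,  0.68, -0.  , -1.89]), array([-0.7 ,  0.63, -0.16,  0.78,  0.  ,  2.83]), array([-0.7 ,  0.64, -0.17,  0.75, -0.  , -2.04])]
k 0 1.4
4.4917 [0.56253811 0.08636609 0.0225123 ] [ 0.01914321 -0.21367147  0.2653942 ]
0.12412559912733763 59.17062163352966 [-0.32347008 -0.20388405  3.32678542]
5.9917 0.12735021394560792 [-0.54162056  0.29662449 -3.79844751] [0.0467651  0.01842422 0.0464304 ] [-2.36870474e+00 -2.06250498e+00  1.47103433e-03]
```

View pics/lift.png

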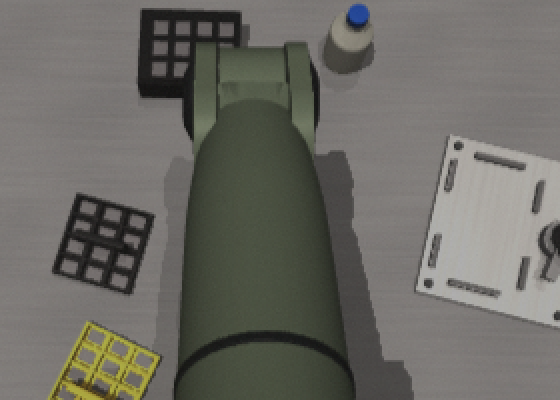

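The picture shows the arm hiding the held tray; bystanders are unmoved. The 3.5 N load and 0.127 opening fit the handle. Carry it over the nest, look with the scene camera before lowering.

```bash
python3 - <<'E'
from h import *
movep([*NEST,.10],down(FY)); move_l([*NEST,.058],.1)
f=grab_frame("scene")
# predicted tray underside/top outline at this height and rail-nest outline at rail-top
u=np.array([np.cos(FY),np.sin(FY)]);v=np.array([-u[1],u[0]])
im=f["img"][170:290,130:290].copy();im=cv2.resize(im,None,fx=5,fy=5,interpolation=cv2.INTER_CUBIC)
zt=get_state()["position"][2]-.0225+.018
for (a,b,z,c) in((.085,.055,zt,(255,0,0)),):
    P=[proj(f,[*(NEST+i*a*u+j*b*v),z]) for i,j in((1,1),(1,-1),(-1,-1),(-1,1))]
    cv2.polylines(im,[np.int32((np.array(P)-[130,170]+.5)*5)],True,c,1)
P=[proj(f,[*(NEST+i*.115*u+j*v),.012]) for i,j in((1,.075),(1,-.135),(-1,-.135),(-1,.075))]
cv2.polylines(im,[np.int32((np.array(P)-[130,170]+.5)*5)],True,(0,0,255),1)
save("over",im);s=get_state();print(s["clock"],s["position"],s["contact_force"])
E
```

```text
7.95 [ 0.55360165 -0.25489869  0.05852505] [-0.07656923 -0.25448584 -3.49108162]
```

View pics/over.png

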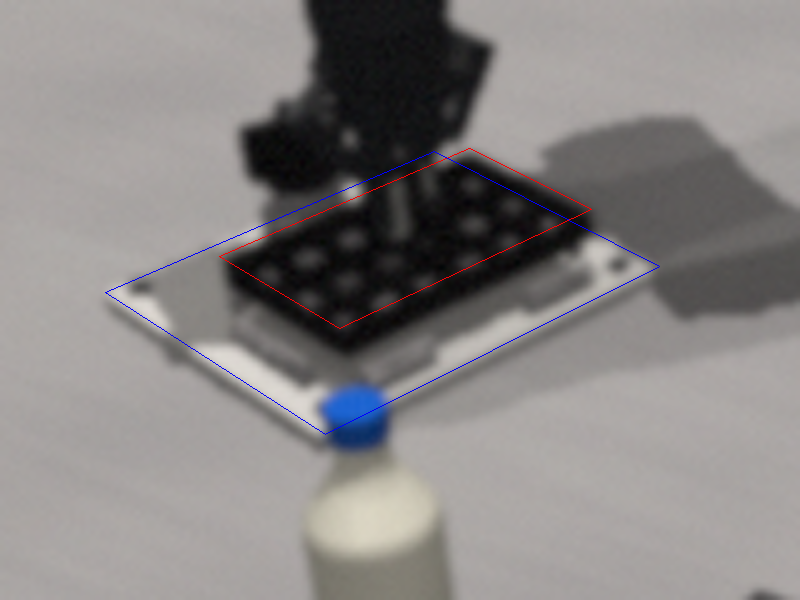

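The outlines of tray (corners ~(220,257), (590,210), (340,328)) and plate match the picture, with the same small shift in both. Lower it.

```bash
python3 - <<'E'
from h import *
c=move_l([*NEST,.0325],.03,until_force=6)
s=get_state();print(c,s["clock"],s["position"],s["contact_force"],s["wrist_torque"])
E
```

```text
True 8.6917 [ 0.55259773 -0.25481541  0.0343704 ] [-0.20237213  0.65957679  4.00838853] [ 0.02350432  0.06933165 -0.00081886]
```

Contact is at 34.4 mm, exactly the nest floor. Release, lift and check the seat and knob.

```bash
python3 - <<'E'
from h import *
let_go(); move_l([*NEST,.12],.15); movep([.42,-.02,.22],down(0))
f=grab_frame("top");im=rect(f,.030,.38,.72,-.45,-.13)
b=(.44,.67,-.345,-.165);t=rect(f,.03,*b)
print("tray",fit(t,t.max(2)<70,b[1],b[3]))
s=grab_frame("scene")
for n in("knob_grip","clamp_tip","long_tray"):
    a=tip_of("top",n);c=tip_of("scene",n)
    print(n,[np.round(x["centre"],1) for x in a[:2]],[np.round(x["centre"],1) for x in c[:2]],tri(f,a[0]["centre"],s,c[0]["centre"]) if a and c else "")
e=get_state();print(KN,e["clock"],e["contact_force"])
u=np.array([np.cos(FY),np.sin(FY)]);v=np.array([-u[1],u[0]])
A=im[:,:,:];P=lambda p:(int((-.13-p[1])*2000),int((.72-p[0])*2000))
cv2.polylines(A,[np.int32([P(NEST+i*.085*u+j*.055*v) for i,j in((1,1),(1,-1),(-1,-1),(-1,1))])],True,(255,0,0),1)
W=cv2.resize(rect(f,.0925,KN[0]-.09,KN[0]+.09,KN[1]-.06,KN[1]+.06,2500),(280,420))
o=np.zeros((500,760,3),np.uint8);A=cv2.resize(A,(470,500));o[:,:470]=A;o[:420,475:755]=W;save("seat",o)
E
```

```text
tray (array([ 0.5585129 , -0.24113028], dtype=float32), np.float32(-0.222661), np.float32(0.16883041), np.float32(0.14606692))
knob_grip [array([486.3, 251.1])] [] 
clamp_tip [array([476.6, 270.7])] [] 
long_tray [array([247.5, 328.7]), array([336.4, 317.5])] [array([417.6, 242.3]), array([211.9, 231.1])] [ 0.30768747  0.27043186 -0.00635505]
[ 0.53020225 -0.35236664] 11.6333 [ 0.24427833  0.31492007 -0.30338896]
```

View pics/seat.png

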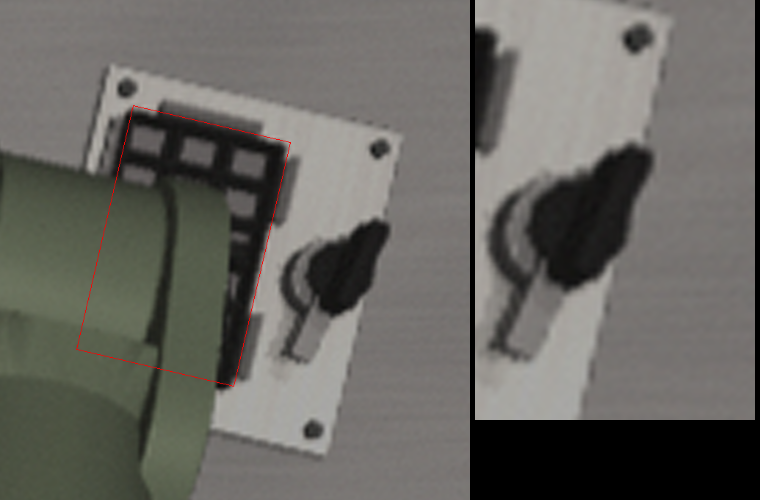

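Picture: the tray lies squarely between the rails (right rails at (285,190), (250,345)); the arm hides its left half. The knob wing runs from (645,150) in the inset with the finger towards (515,345). I'll fit the knob pose to a wing+disc model in both initial pictures.

```bash
cat > fitk.py <<'E'
from h import *
from scipy.optimize import minimize
S=6
def model(f,x,y,a,o,sh,z0=.0925,fing=False):
    m=np.zeros(sh,np.uint8);u=np.array([np.cos(a),np.sin(a)]);v=np.array([-u[1],u[0]])
    w=[[*(np.array([x,y])+i*.03*u+j*.007*v),z] for i in(1,-1) for j in(1,-1) for z in(z0,z0-.034)]
    d=[[x+.021*np.cos(t),y+.021*np.sin(t),z] for t in np.linspace(0,6.28,40) for z in(z0-.034,z0-.042)]
    for g in(w,d):
        p=np.array([(proj(f,q)-o+.5)*S-.5 for q in g]);cv2.fillConvexPoly(m,cv2.convexHull(np.int32(np.round(p*16))),1,shift=4)
    return m>0
def data(f,img):
    c=np.round(proj(f,[*KN,.075])).astype(int);o=c-22;return cv2.resize(img[o[1]:o[1]+44,o[0]:o[0]+44],None,fx=S,fy=S,interpolation=cv2.INTER_CUBIC).max(2)<75,o
if __name__=="__main__":
    D=[]
    for n in("top","scene"):
        f=grab_frame(n);D.append((f,*data(f,cv2.imread(f"pics/{n}0.png"))))
    def cost(p,D=D): return sum(1-(lambda m:(m&k).sum()/(m|k).sum())(model(f,p[0]/1e3,p[1]/1e3,p[2]/20,o,k.shape)) for f,k,o in D)
    for E in(D,D[:1],D[1:]):
        r=min((minimize(cost,[KN[0]*1e3+dx,KN[1]*1e3+dy,a*20],args=(E,),method="Nelder-Mead",options=dict(initial_simplex=np.array([KN[0]*1e3+dx,KN[1]*1e3+dy,a*20])+np.vstack([np.zeros(3),4*np.eye(3)]))) for dx in(-3,3) for dy in(-3,3) for a in(2.6,2.8)),key=lambda r:r.fun)
        print(r.x/[1e3,1e3,20],r.fun)
    print([int(k.sum()) for _,k,_ in D])
E
python3 fitk.py
```

```text
[ 0.53037471 -0.35101648  2.65713653] 0.5106396217673421
[ 0.53006459 -0.35100651  2.6412985 ] 0.25819153424272256
[ 0.53912713 -0.34596225  3.10694837] 0.14477343366595774
[13609, 11145]
```

```bash
cat >> h.py <<'E'
KN=np.array([.5302,-.3518])
def st(t=""):
    s=get_state();z=R.from_rotvec(s["eef_rot"]).as_matrix()[:,1];print(t,round(s["clock"],2),"pos",np.round(s["position"],4),"yaw",round(float(np.arctan2(z[1],z[0])),3),"F",np.round(s["contact_force"],1),"M",np.round(s["wrist_torque"],2),"gap",round(s["finger_gap"],3),"g",round(s["grasp_force"],1));return s
E
python3 - <<'E'
from h import *
y=1.11
movep([*KN,.14],down(y));st("above");move_l([*KN,.0655],.1,until_force=6);st("at")
grab(20);sleep(.2);st("grab")
E
```

```text
above 13.15 pos [ 0.5303 -0.3511  0.1402] yaw 1.11 F [ 1.   0.6 -0.1] M [-0.05  0.02 -0.01] gap 0.997 g 0.0
at 14.04 pos [ 0.5307 -0.3521  0.0661] yaw 1.11 F [ 1.  -0.1  0.6] M [-0.03  0.01 -0.02] gap 1.003 g 0.0
grab 14.89 pos [ 0.5299 -0.3525  0.0658] yaw 1.11 F [-3.4 -2.2  2.9] M [-0.71  0.74  0.04] gap 0.163 g 24.4
```

Gripped cleanly (13.9 mm opening, low side force and moment). Firm up and press.

```bash
python3 - <<'E'
from h import *
grab(80);sleep(.1);s=st("grip80");p=s["position"];xy=KN
for dz in(.004,.008,.011):
    move_l([*xy,.0655-dz],.03);st(f"dz{dz}")
E
```

```text
grip80 15.21 pos [ 0.5299 -0.3525  0.0658] yaw 1.11 F [-4.  -3.3  4.5] M [-0.89  0.91  0.12] gap 0.145 g 81.4
dz0.004 15.49 pos [ 0.53   -0.3525  0.0618] yaw 1.11 F [-3.5 -3.2  5.1] M [-0.9   0.91  0.05] gap 0.15 g 81.8
dz0.008 15.78 pos [ 0.53   -0.3525  0.0582] yaw 1.11 F [-3.7 -2.9  7.2] M [-0.73  1.06  0.05] gap 0.142 g 82.0
dz0.011 16.02 pos [ 0.53   -0.3526  0.0554] yaw 1.11 F [-6.5 -4.2  8.6] M [-0.64  1.16  0.02] gap 0.142 g 82.2
```

Force follows the spring; about 10.4 mm down. Turn a little first, watching the moment.

```bash
python3 - <<'E'
from h import *
z=.0542
move_l([*KN,z],.03);st("down")
for a in(1.05,.98,.88):
    z-=.0001;move_l([*KN,z],.0004,rot=down(a));s=st(a)
    if abs(s["wrist_torque"][2])>1.5: print("stop");break
E
```

```text
down 16.27 pos [ 0.53   -0.3526  0.0552] yaw 1.109 F [-4.8 -3.3  8.3] M [-0.59  1.16  0.06] gap 0.145 g 82.2
1.05 16.52 pos [ 0.5301 -0.3525  0.0551] yaw 1.049 F [-4.4 -3.2  8.9] M [-0.53  1.16 -0.08] gap 0.149 g 82.1
0.98 16.77 pos [ 0.5301 -0.3524  0.0551] yaw 0.979 F [-4.4 -2.2  9.3] M [-0.48  1.13 -0.03] gap 0.147 g 82.2
0.88 17.02 pos [ 0.5302 -0.3523  0.055 ] yaw 0.879 F [-5.4 -1.9  9.7] M [-0.47  1.06 -0.09] gap 0.147 g 82.2
```

It turns freely with the thread caught. Continue to the stop.

```bash
python3 - <<'E'
from h import *
z=.0539
for a in(.6,.3,.05,-.1,-.18,-.22,-.25,-.28,-.31,-.34):
    z-=.00005;move_l([*KN,z],.0001,rot=down(a));s=st(a)
    if abs(s["wrist_torque"][2])>1.2: print("stop");break
E
```

```text
0.6 17.46 pos [ 0.5306 -0.352   0.055 ] yaw 0.6 F [-3.8 -1.3  9.2] M [-0.23  0.82 -0.05] gap 0.147 g 82.2
0.3 17.91 pos [ 0.5311 -0.3518  0.055 ] yaw 0.3 F [-3.  -1.7  9.2] M [-0.16  0.57 -0.13] gap 0.15 g 82.1
0.05 18.31 pos [ 0.5316 -0.3518  0.0551] yaw 0.05 F [-1.2 -1.3  9.3] M [-0.1   0.43 -0.03] gap 0.147 g 82.1
-0.1 18.61 pos [ 0.5318 -0.3518  0.0551] yaw -0.1 F [-0.9 -0.4  8.5] M [-0.07  0.28 -0.09] gap 0.148 g 82.1
-0.18 18.86 pos [ 0.5319 -0.3518  0.0551] yaw -0.18 F [-1.2  0.1  8.7] M [-0.19  0.28 -0.03] gap 0.148 g 82.1
-0.22 19.11 pos [ 0.532  -0.3518  0.0551] yaw -0.22 F [-0.5 -0.8  8.6] M [-0.09  0.24 -0.06] gap 0.149 g 82.2
-0.25 19.36 pos [ 0.5321 -0.3518  0.0551] yaw -0.249 F [-0.8 -0.7  9.4] M [-0.21  0.25  0.19] gap 0.147 g 82.3
-0.28 19.61 pos [ 0.5321 -0.3519  0.0551] yaw -0.277 F [-1.1  0.   8.6] M [-0.21  0.22  0.89] gap 0.145 g 84.1
-0.31 19.86 pos [ 0.5321 -0.3519  0.0551] yaw -0.305 F [-1.3 -0.6  9.2] M [-0.29  0.33  1.5 ] gap 0.151 g 90.4
stop
```

The stop shows as a rising moment from -0.245 rad, as expected. Relax, release, retreat and look.

```bash
python3 - <<'E'
from h import *
move_l([*KN,.0548],.002,rot=down(-.25));st("relax")
let_go();move_l([*KN,.15],.1);movep([.30,.10,.30],down(0));st("away")
f=grab_frame("top");s=grab_frame("scene")
o=[]
for n in("knob_grip","clamp_tip"):
    a=tip_of("top",n);c=tip_of("scene",n);print(n,tri(f,a[0]["centre"],s,c[0]["centre"]) if a and c else (a,c))
A=cv2.resize(rect(f,.030,.40,.70,-.43,-.15),(400,429));B=cv2.resize(s["img"][160:290,140:280],(396,368),interpolation=cv2.INTER_CUBIC)
o=np.zeros((430,800,3),np.uint8);o[:429,:400]=A;o[:368,402:798]=B;save("end",o);save("endtop",f["img"])
E
```

```text
relax 20.46 pos [ 0.5319 -0.3519  0.0556] yaw -0.25 F [ 1.9 -0.2  5.6] M [-0.26 -0.45  0.28] gap 0.149 g 81.9
away 24.18 pos [0.3007 0.0997 0.2999] yaw -0.001 F [-0.3  0.4 -0.1] M [-0.    0.03  0.  ] gap 0.997 g 0.0
knob_grip [ 0.52533465 -0.34634787  0.08055957]
clamp_tip [ 0.53754847 -0.2928779   0.03261316]
```

View pics/end.png

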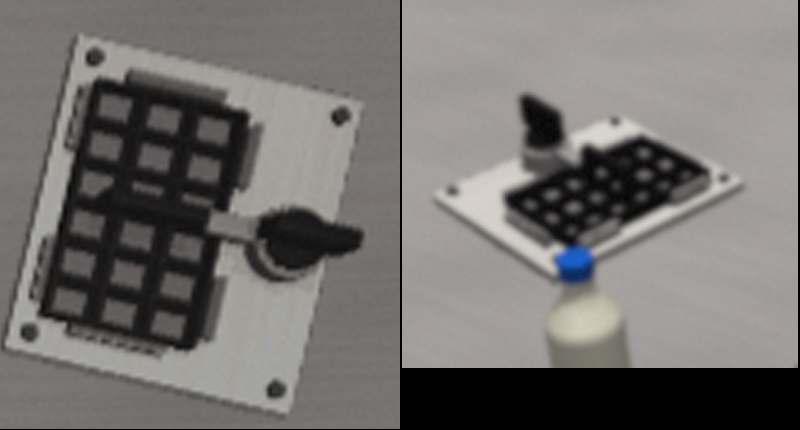

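The tray is seated and the clamp finger lies squarely over its edge (235,228). Clamp tip at 32.6 mm fits "down", but the knob_grip height is off, so I compare wing heights once before handing in.

```bash
python3 - <<'E'
from fitk import *
import h
s=grab_frame("scene");t=grab_frame("top")
for nm,f,img,a in(("start",s,cv2.imread("pics/scene0.png"),2.67),("end",s,s["img"],1.325)):
    k,o=data(f,img);res=[]
    ys,xs=np.nonzero(k[:150]);print(nm,"dark top row",ys.min()/S+o[1],"pred up/down",[round(min(proj(f,[KN[0]+i*.03*np.cos(a)+j*.007*np.sin(a),KN[1]+i*.03*np.sin(a)-j*.007*np.cos(a),z])[1] for i in(1,-1) for j in(1,-1)),1) for z in(.0925,.082)])
d=[np.round(x["centre"]) for n in("short_tray","bottle","wipe_box","tray_stack") for x in tip_of("top",n)[:1]];print(d)
E
```

```text
start dark top row 191.33333333333334 pred up/down [np.float64(189.1), np.float64(192.3)]
end dark top row 194.0 pred up/down [np.float64(188.6), np.float64(191.8)]
[array([252., 252.]), array([293., 163.]), array([179., 276.]), array([295., 163.])]
```

The wing's top edge in the scene picture is at row 194.0. With the start offset that matches "down" (190.8 would mean up).

```bash
python3 -c "
from cell import *
print(get_state()['clock']);print(sign_off())"
```

```text
24.775
the job is handed in; nothing more can be done
None
```

I set the long tray flat in the nest, pushed the knob down and turned it clockwise to its stop; after I let go, the clamp finger stayed down over the tray's edge. The job was handed in at 24.8 s, and no verdict came back.

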